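Fill the gap in the bread row and draw the guard rail across

ROBOT

A 6-joint arm with a two-finger parallel gripper is mounted at the origin on the work surface. World frame = base frame: x ahead of the robot, y to its left, z up, the work surface at z = 0. Lengths are in m, angles in rad, forces in N, time in s.
With the tool pointing down it reaches from about 0.3 to 0.875 m from the base axis. Payload 6.4 kg.
Tool frame: the origin (TCP) lies at the very end of the fingers, on their centre line; the grasp point (between the pads) lies 19 mm behind it; z points along the fingers, y is the line along which they close (so a half turn about z gives the same grasp; the last joint's range is limited). The gripper opens to 85 mm and grips with 20 to 120 N. Pads are 22 mm wide; open, the fingers measure 114 mm over their backs; the gripper's body (76 mm by 85 mm) begins 54 mm behind the grasp point. The pads swing forward as they close: fully open they stand 13 mm farther back than shut.
Start: joints at [-1.493, 0.181, 1.607, -0, 1.354, -0.206], TCP at [0.161, -0.552, 0.231] pointing down, gripper open.
Joint ranges: [-2.99, 2.99], [-0.89, 2.07], [0.3, 2.58], [-1.14, 4.28], [0, 2.63], [-3.12, 3.12]. Speed limits (rad/s): [2.57, 2.57, 3.01, 3.14, 3.14, 3.14].

INTERFACE

Orientations are given as a unit quaternion [w, x, y, z].
In Python, from bench import ctrl gives the robot as it stands.
- The arm moves only by the tool jog_arm, never from a script. Its argument "series" is a list that holds one entry, the list of rows, each a list of 7 numbers: the shift along the tool's x, y, z in mm, then the turn, a rotation vector about the tool's x, y, z in rad, then the finger opening in mm, from 0 to 85.4. In form: [[[tx, ty, tz, rx, ry, rz, gripper], ...]]. A call has exactly 10 rows; each row shifts and turns the commanded pose from where the row before left it, along the tool's axes as they then stand; what a row does not reach is not made up. A row lasts 1/10 s, in which the tool goes at most 50 mm and 8.59 degrees, less where a joint would pass 70% of its speed; a pose out of reach is approached as far as the arm can. A call with a gripper value outside its range is refused whole. The fingers move at their own pace and stop on an object; the grip force is fixed at half the most. Time passes only in rows, so rows that do not move let the fingers close, or fill a call up. It gives the time, the measured TCP pose, the force, the opening and the grip force at its end, in the units of the state.
- ctrl.get_obs(): the state, without advancing time (a new reading comes with each control period).
- ctrl.camera(name): name is "scene" or "top" or "wrist"; returns a dict with "frame" (384x512x3 uint8, blue, green, red), "z_map" (384x512 float32, m along the optical axis (not along the pixel's ray), 0 where there is no reading), "fx", "fy", "cx", "cy" (pixels), "k1" (the pictures are not rectified: a ray, as slopes to the right and down, at radius r is drawn at 1 + k1 r^2 times it, then the intrinsics apply), "xyz" and "rotation" of the camera in the world. Camera axes: x right, y down, z forward; pixel columns grow to the right and rows downward; lengths in m; the calibration is good to about 2 mm. A picture is of the moment at which its call begins.
- ctrl.hand_in(): hands the job in; it is judged then, once.
The state is a dict: "time_s": time; "q": joint angles; "dq": joint speeds; "joint_efforts": joint torques, N m; "eef_pos": TCP position; "eef_rot": TCP orientation; "wrist_force": force on the tool from outside, world axes, zero at the start; "torque": the same for the moment, N m; "opening": opening from 0.0 (shut) to 1.0 (fully open); "grasp_force": force on a finger pad.
Only numpy, scipy, OpenCV 4.12 (cv2) and the standard library are available. Lean on these libraries where they do the work, as an engineer would, in place of code of your own. Each camera call takes 0.05 s, during which the arm holds its last target. There are 200 camera calls.

TASK

Take the one short pointed loaf that lies on the table and set it in the display tray on the sheet of paper that marks the empty place, lined up neatly side by side with the two loaves already there, and let it go without shifting those two. Then unlock the telescoping guard rail at the front of the tray by pushing its release button all the way down, take the rail's upright knob, draw the rail out past its first stop to its second and last stop so that it guards the whole row, and hold it there: it springs back if let go, so finish while still gripping the knob with the rail fully out. Leave the other things on the table where they are.

Things in the scene. Friction and masses are not known exactly. Their poses are not given: they have to be found in the camera images.
- tray: Wooden display tray, floor of steel bars along y, fixed to the table, 260 (x) x 380 (y) x 45 mm high. Origin under its centre at table height; x away from the robot, y along the row of loaves, z up. Loaves lie along x on the bars, tops 35 mm above the table, in three places at tray x = +25 mm, y = +90, 0 and -90 mm.
- tube_mouth (a point): Mouth (open right end) of the guard rail's fixed outer tube: 22 mm diameter, over the tray's front board on two posts, axis along tray y and 80 mm above the table; from here the tube runs 160 mm towards tray +y. This point lies on its axis at tray x = -122.5, y = +30 mm. Axes as the tray's.
- liner: White paper sheet 140 x 62 mm, flat on the tray's bars at the one empty place of the three (which one varies). Origin at its centre, on the bars' tops, so it is where the loaf's origin must go; its x is parallel to the tray's x, the way the loaves lie.
- loaf: The loose crusty loaf to be placed, spindle-shaped with three slashes, 130 mm long (its x) x 54 mm wide x 54 mm high, rounded above with a flat underside, about 120 g, lying on the table to the right or left of the tray. Origin at the centre of its underside; z up. Widest 27 mm above the underside, the middle 40 mm of its length is straight. Either end may face forward.
- loaf_a: One of two loaves of the same shape and size already lying in the tray, along the tray's x. Origin at the centre of its underside. The clear space between loaves at neighbouring places is 36 mm.
- loaf_b: The other loaf already in the tray, same shape.
- button_top (a point): Centre of the top face of the release button: a round steel button 22 mm in diameter that stands 12 mm out of a 30 x 40 mm black housing on the outer tube, near the tube's closed (left, +y) end; top 108 mm above the table. It is pushed straight down 8 mm against about 2.5 N of friction and stays down.
- release (a joint): Travel of the release button in m: 0 up (rail locked), 0.008 fully down (rail unlocked). It does not spring back.
- guard_knob (a point): Centre of the top of the upright black knob at the free end of the guard rail: a vertical cylinder 24 mm in diameter, top 135 mm and bottom 68 mm above the table; the tubes it pulls join it below 90 mm, so the upper 45 mm are free all round. It travels along the tray's -y, 140 mm in all. Its axes are those of the tray.
- guard_inner (a joint): How far the inner tube with the knob is out of the middle tube, m: 0 in, 0.07 at its end. It comes out first (return spring 3 to 4.5 N); its end is the first stop. Held by the lock until the button is down.
- guard_mid (a joint): How far the middle tube is out of the outer tube, m: 0 in, 0.07 at its end. It starts out once the inner tube is at its end (the pull rises to 6 N, then to 7.5 N); its end is the second, last and rigid stop.
- boule: Bystander: round bread 116 mm in diameter, 62 mm high, origin at the centre of its underside; it lies on the other side of the tray from the loaf.
- bun: Bystander: round roll 84 mm in diameter, 45 mm high, right of the tray.
- jar: Bystander: jar 68 mm in diameter, 95 mm high, left of the tray.
- tin: Bystander: can 74 mm in diameter, 110 mm high, left of the tray.
- mug: Bystander: mug 80 mm in diameter, 90 mm high, near the left edge.
- brush: Bystander: brush lying beyond the tray.
- spatula: Bystander: spatula lying right of the tray.
Mind the look-alikes: they are no part of the job. Leave any blue, pink or yellow look-alike of the loaf alone.

How it is judged:
On the way, in this order (a step that is already met when the one before it is completed fails the run):
1. the loaf lies released in the empty place, in line with the row (x of loaf in the frame of liner between -0.015 and 0.015 m and y of loaf in the frame of liner between -0.012 and 0.012 m and z of loaf in the frame of liner between -0.006 and 0.006 m and angle between the x axis of loaf and the x axis of tray, either way round below 0.16 rad and angle between loaf's own z axis and vertical below 0.12 rad and contact force between the fingers and loaf below 0.2 N and linear speed of loaf below 0.03 m/s and distance of each of loaf_a, loaf_b from where it was at the start of the episode below 0.015 m), for 0.2 s.
2. the release button is pushed down (value of joint release above 0.006 m), for 0.1 s.
At the end, for the whole second after the job is handed in: Loaf released and at rest on the bars on the paper (15 mm along, 12 mm across, 6 mm in height, 0.16 rad in line, tilt 0.12); the other two moved under 15 mm; button at least 6 of 8 mm down; inner and middle tube each out at least 64 of 70 mm, fingers pressing the knob with over 1.5 N (all of step 1 and value of joint release above 0.006 m and value of joint each of guard_inner, guard_mid above 0.064 m and contact force between the fingers and guard_inner above 1.5 N); the arm keeps its last pose, push and grip.
It fails at once if a bystander is moved more than 30 mm (distance of any of boule, bun, jar, tin, mug, brush, spatula from where it was at the start of the episode above 0.03 m).
It also fails if it takes over 64 s, if anything falls off the work surface, if the arm or the gripper's body presses on something with over 40 N, if the wrist force passes 120 N, or if a joint passes its speed limit or range.

## Working session

There is one attempt and no reset: what is moved stays moved. The work goes in short steps, Python scripts to look and compute and a tool call to move; the robot and the scene stay as the last step left them, time stands still between calls to the robot, and variables do not carry over. Pictures are saved under pics/ and viewed, at most 10 in all, crops included, and the job is handed in when it is done.

Besides the shell and the picture viewer there is one more tool, called after "Request:" as name(argument=value, ...) on one line, values as JSON. jog_arm: Moves the arm, as the interface text tells. Its arguments: {"type":"object","properties":{"series":{"type":"array"}},"required":["series"]}

```bash
ls; mkdir -p pics; cat > h.py <<'E'
import numpy as np, cv2
from bench import ctrl
def snap(n,f):
    c=ctrl.camera(n); cv2.imwrite(f'pics/{f}.png',c['frame']); np.savez(f'pics/{f}.npz',**c); return c
def load(f): return dict(np.load(f'pics/{f}.npz'))
def ray(c,u,v):
    K=np.array([[c['fx'],0,c['cx']],[0,c['fy'],c['cy']],[0,0,1.]],float)
    p=cv2.undistortPoints(np.array([[[u,v]]],float),K,np.array([float(c['k1']),0,0,0.]))[0,0]
    return np.array([p[0],p[1],1.])
def pix(c,u,v,z=None):
    """world point from depth, or on plane height z"""
    R=np.array(c['rotation']); R=R if R.shape==(3,3) else None
    d=ray(c,u,v); o=np.array(c['xyz'])
    w=R@d
    s=(z-o[2])/w[2] if z is not None else c['z_map'][int(round(v)),int(round(u))]
    return o+s*w
E
python3 - <<'E'
from h import *
o=ctrl.get_obs(); print(o['eef_rot'],o['time_s'])
for n in('scene','top'):
    c=snap(n,n+'0'); print(n,c['xyz'],c['rotation'],c['fx'],c['k1'])
a=[cv2.imread(f'pics/{n}0.png') for n in('scene','top')]
for n,i in zip(('s','t'),a): cv2.imwrite(f'pics/{n}1.png',cv2.resize(i,(768,576),interpolation=cv2.INTER_CUBIC))
E
```

```text
pics
[-8.79554464e-04  9.89947185e-01  1.41434775e-01  4.87135163e-05] 0.0
scene [1.37201573 0.35570921 1.19554061] [-0.17738934  0.50006616  0.79679251 -0.28911684] 362.98553876998284 0.0015308616159001485
top [ 0.42866504 -0.06168436  1.46380318] [-0.0251467   0.7123488  -0.70057858  0.03341394] 365.3642679462765 -0.09006671159990737
```

View pics/t1.png

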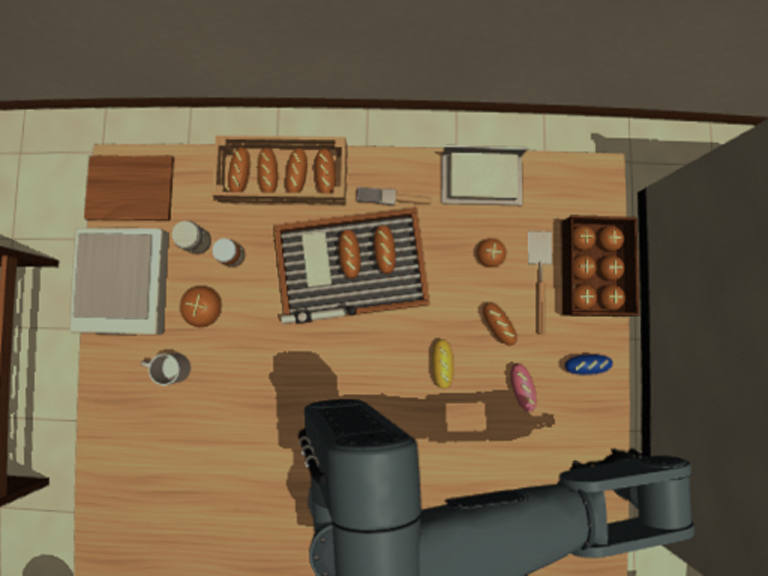

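View pics/s1.png

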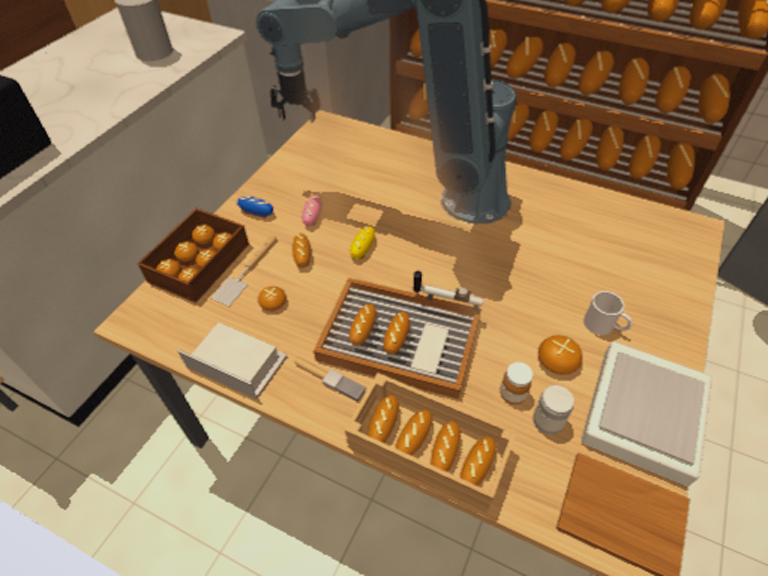

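The top view (768-wide) shows these candidates for the loose loaf:
- crusty brown loaf on the table at (500,324)
- yellow look-alike at (443,363)
- pink look-alike at (523,387)
- blue look-alike at (589,364)
- two tray loaves at (349,254) and (385,249)
- four loaves in the rear crate at about (280,170)

I choose the brown one at (500,324). The paper is at (316,259), the leftmost place, and the rail is at (283-350,315).

```bash
sed -i 's/R=np.array(c\[.rotation.\]); .*/R=Rot.from_quat(np.roll(c["rotation"],-1)).as_matrix()/; s/^import numpy.*/&\nfrom scipy.spatial.transform import Rotation as Rot/' h.py
python3 - <<'E'
from h import *
i=cv2.imread('pics/top0.png')[130:250,175:365]
cv2.imwrite('pics/t2.png',cv2.resize(i,None,fx=4,fy=4,interpolation=cv2.INTER_CUBIC))
i=cv2.imread('pics/scene0.png')[120:265,180:330]
cv2.imwrite('pics/s2.png',cv2.resize(i,None,fx=4,fy=4,interpolation=cv2.INTER_CUBIC))
E
```

```text
(no output)
```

View pics/t2.png

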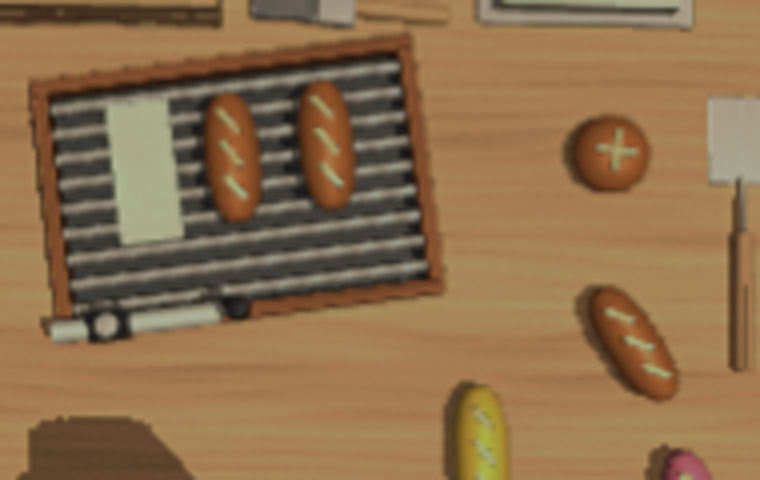

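View pics/s2.png

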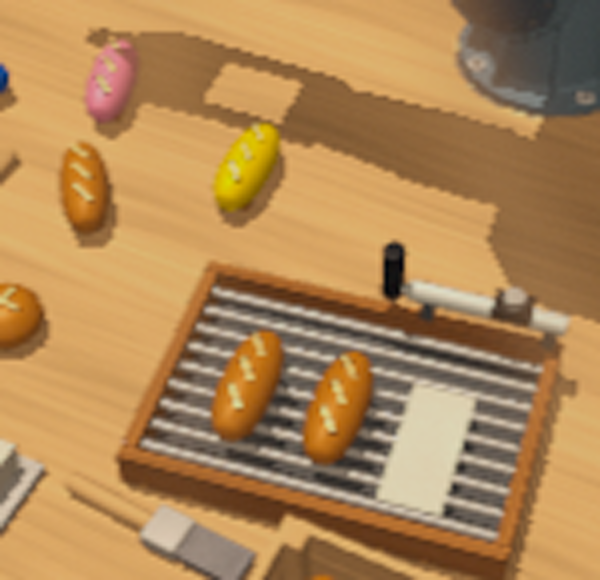

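The crops confirm the target: a brown loaf with three slashes at crop (633,342), and the paper at crop (145,170). The knob is at (237,307) and the button at (105,324). Next I measure them.

```bash
cat >> h.py <<'E'
def blob(c,m,z,seed):
    n,l,s,ce=cv2.connectedComponentsWithStats(m.astype(np.uint8)); k=l[seed[1],seed[0]]
    if k==0: return None
    v,u=np.nonzero(l==k); P=np.array([pix(c,a,b,z)[:2] for a,b in zip(u,v)])
    mu=P.mean(0); w,V=np.linalg.eigh(np.cov(P.T)); d=V[:,1]
    zz=c['z_map'][v,u]; ok=zz>0
    Z=np.array([pix(c,a,b)[2] for a,b in zip(u[ok],v[ok])])
    e=(P-mu)@V; 
    return mu.round(4),np.degrees(np.arctan(d[1]/d[0])).round(1),np.ptp(e,0).round(3),np.percentile(Z,[50,98]).round(4),len(u)
E
python3 - <<'E'
from h import *
c=load('top0'); f=c['frame']; hsv=cv2.cvtColor(f,cv2.COLOR_BGR2HSV).astype(int)
at=lambda x,y:(int(x/4+175),int(y/4+130))
for n,s in dict(loaf=(633,330),a=(218,165),b=(315,155),paper=(145,170),bun=(590,160),board=(200,300),knob=(237,307),button=(105,324),wood=(550,250),tube=(180,318)).items():
    x,y=at(*s); print(n,x,y,hsv[y,x],pix(c,x,y).round(3))
om=(hsv[...,0]<14)&(hsv[...,1]>150)&(hsv[...,2]>80)
om=cv2.morphologyEx(om.astype(np.uint8),cv2.MORPH_CLOSE,np.ones((3,3)))
for n,s in dict(loaf=(633,328),a=(218,165),b=(315,160)).items():
    print(n,blob(c,om,.027+(0.035 if n!='loaf' else 0),at(*s)))
wm=(hsv[...,1]<75)&(hsv[...,2]>150)
print('paper',blob(c,wm,.035,at(145,170)))
for x,y in((30,84),(410,36),(443,290)): print('corner',pix(c,x/4+175-.375,y/4+130-.375,.045).round(4))
print('button',pix(c,105/4+175-.4,324/4+130-.4,.108).round(4),'knob',pix(c,237/4+175-.4,306/4+130-.4,.135).round(4))
E
```

```text
loaf 333 212 [ 13 167 163] [ 0.48  -0.38   0.057]
a 229 171 [ 12 185 124] [0.629 0.025 0.082]
b 253 168 [ 12 183 127] [ 0.641 -0.067  0.088]
paper 211 172 [ 34  49 173] [0.631 0.099 0.032]
bun 322 170 [ 12 183 121] [ 0.646 -0.34   0.041]
board 225 205 [19 48 59] [0.499 0.036 0.087]
knob 234 206 [15 35 44] [0.493 0.    0.135]
button 201 211 [ 19  53 165] [0.474 0.124 0.108]
wood 312 192 [ 18 123 166] [ 0.561 -0.307  0.003]
tube 220 209 [ 36  40 177] [0.483 0.054 0.095]
loaf (array([ 0.4679, -0.3866]), np.float64(32.5), array([0.048, 0.126]), array([0.0482, 0.0578]), 270)
a (array([0.64  , 0.0104]), np.float64(6.9), array([0.05, 0.12]), array([0.0831, 0.0927]), 300)
b (array([ 0.6554, -0.0794]), np.float64(6.2), array([0.049, 0.12 ]), array([0.0832, 0.0929]), 291)
paper (array([0.63, 0.1 ]), np.float64(8.5), array([0.06 , 0.141]), array([0.0365, 0.0422]), 525)
corner [0.7125 0.2138 0.045 ]
corner [ 0.7672 -0.1605  0.045 ]
corner [ 0.516  -0.1953  0.045 ]
button [0.4753 0.1241 0.108 ] knob [0.4928 0.0007 0.135 ]
```

The measurements agree with each other. Tray yaw is about 8.1°, and tray centre is near (0.616, 0.008). In tray coordinates the knob comes out at (-123, +10) and the button at (-123, +135), both with the expected x of -122.5. The paper is at (0.629, 0.100) with its top near 0.035, and the loaf is at (0.468, -0.387) with its axis at 32.5°. Moving above the loaf.

Request:
jog_arm(series=[[[42.6,-9.1,0,0,0,0,85],[42.6,-9.1,0,0,0,0,85],[42.6,-9.1,0,0,0,0,85],[42.6,-9.1,0,0,0,0,85],[42.6,-9.1,0,0,0,0,85],[42.6,-9.1,0,0,0,0,85],[42.6,-9.1,0,0,0,0,85],[42.6,-9.1,0,0,0,0,85],[0,0,0,0,0,-0.142,85],[0,0,0,0,0,-0.142,85]]])

```text
time_s: 1.1
eef_pos: [0.469, -0.3851, 0.2305]
eef_rot: [-0.001, 0.959, 0.284, -0.0]
wrist_force: [-0.4, -0.3, -0.4]
opening: 0.995
grasp_force: 0.0
```

```bash
cat >> h.py <<'E'
def plan(x,y,z,yaw=None):
    """needed tool-axis shift (mm) and turn (rad) from measured pose"""
    o=ctrl.get_obs(); R=Rot.from_quat(np.roll(o['eef_rot'],-1)); d=np.array([x,y,z])-o['eef_pos']
    M=R.as_matrix(); cur=np.degrees(np.arctan2(M[1,0],M[0,0]))
    print('pos',np.round(o['eef_pos'],4),'yaw',cur.round(2),'tilt',np.degrees(np.arccos(-M[2,2])).round(2),'F',np.round(o['wrist_force'],1),'q',np.round(o['q'],2))
    print('shift mm',(M.T@d*1000).round(1),'rz',None if yaw is None else -np.radians(yaw-cur).round(3))
E
python3 - <<'E'
from h import *
c=snap('wrist','w0'); f=c['frame']; print(c['xyz'])
cv2.imwrite('pics/w0v.png',f)
hsv=cv2.cvtColor(f,cv2.COLOR_BGR2HSV).astype(int)
om=(hsv[...,0]<15)&(hsv[...,1]>140)&(hsv[...,2]>60)
om=cv2.morphologyEx(om.astype(np.uint8),cv2.MORPH_CLOSE,np.ones((9,9)))
n,l,s,ce=cv2.connectedComponentsWithStats(om)
for k in range(1,n):
    if s[k,4]>1500:
        v,u=np.nonzero(l==k); i=len(u)//2; print(s[k],ce[k],blob(c,om,.027,(u[i],v[i])))
plan(.468,-.3866,.008,32.5)
E
```

```text
[ 0.5400068  -0.34022787  0.37278404]
[  30    0  115   46 1831] [99.46914255 16.71272529] (array([ 0.5153, -0.1571]), np.float64(-70.9), array([0.043, 0.125]), array([0.0439, 0.046 ]), 1831)
[ 293    0   79   50 2831] [330.97986577  22.34758036] (array([ 0.6435, -0.3667]), np.float64(-57.0), array([0.048, 0.082]), array([0.0382, 0.0468]), 2831)
[  374   106   138   198 10645] [463.05589479 210.45364021] (array([ 0.5661, -0.6457]), np.float64(34.3), array([0.226, 0.284]), array([0.0436, 0.0803]), 10645)
[ 229  113   48  105 3840] [253.65520833 165.18515625] (array([ 0.4679, -0.3831]), np.float64(35.9), array([0.055, 0.13 ]), array([0.0476, 0.0542]), 3840)
pos [ 0.4684 -0.3856  0.2305] yaw 33.38 tilt 0.08 F [-0.2  0.4 -0.6] q [-0.88  0.25  1.52 -0.    1.37  0.1 ]
shift mm [ -0.9   0.9 222.5] rz 0.015
```

View pics/w0v.png

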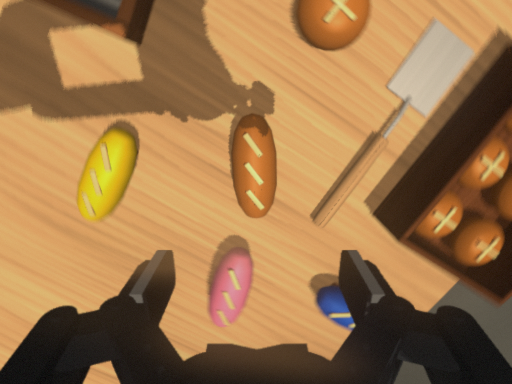

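The wrist view shows the brown loaf at (254,165) between the yellow (105,175) and pink (231,287) look-alikes. Its measured size is 55 x 130 mm, as specified. I'm using centre (0.468, -0.384) and axis about 35.3°. Descending and closing.

Request:
jog_arm(series=[[[0.6,-1.6,20,0,0,-0.033,85],[0,0,40,0,0,0,85],[0,0,40,0,0,0,85],[0,0,40,0,0,0,85],[0,0,40,0,0,0,85],[0,0,28,0,0,0,85],[0,0,14,0,0,0,85],[0,0,0,0,0,0,85],[0,0,0,0,0,0,40],[0,0,0,0,0,0,40]]])

```text
time_s: 2.15
eef_pos: [0.4685, -0.3862, 0.0114]
eef_rot: [0.001, 0.955, 0.296, 0.001]
wrist_force: [-0.4, 0.9, 3.1]
opening: 0.685
grasp_force: 1.2
```

Request:
jog_arm(series=[[[0,0,0,0,0,0,40],[0,0,0,0,0,0,40],[0,0,0,0,0,0,40],[0,0,0,0,0,0,40],[0,0,-10,0,0,0,40],[0,0,-30,0,0,0,40],[0,0,-40,0,0,0,40],[0,0,-40,0,0,0,40],[0,0,-40,0,0,0,40],[0,0,-20,0,0,0,40]]])

```text
time_s: 3.15
eef_pos: [0.4689, -0.3866, 0.1954]
eef_rot: [0.004, 0.955, 0.296, 0.002]
wrist_force: [0.3, -0.5, -0.7]
opening: 0.612
grasp_force: 63.3
```

```bash
python3 - <<'E'
from h import *
o=ctrl.get_obs(); print(o['opening'],o['grasp_force'])
plan(.629,.1003,.18,8.1)
c=snap('wrist','w1')
E
```

```text
0.6124913311085856 63.30326288938522
pos [ 0.4689 -0.3866  0.1954] yaw 34.42 tilt 0.45 F [ 0.3 -0.5 -0.7] q [-0.88  0.28  1.56  0.    1.29  0.09]
shift mm [ 407.3 -311.3   13.2] rz 0.459
```

View pics/w1.png

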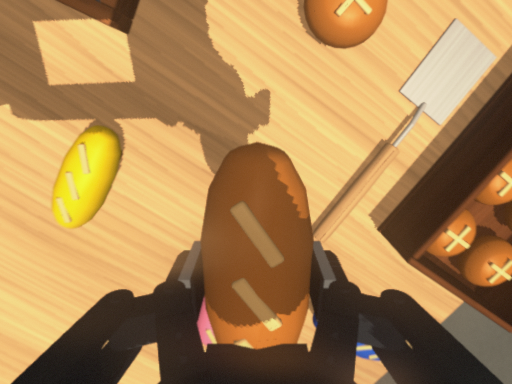

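The loaf is held squarely, with a 52 mm opening and 63 N grip. In the picture it is centred between the pads at about x=258. Carrying it toward the tray.

Request:
jog_arm(series=[[[20,-15.3,0,0,0,0,40],[40,-30.6,0,0,0,0,40],[40,-30.6,0,0,0,0,40],[40,-30.6,0,0,0,0,40],[40,-30.6,0,0,0,0,40],[40,-30.6,0,0,0,0,40],[40,-30.6,0,0,0,0,40],[40,-30.6,0,0,0,0,40],[40,-30.6,0,0,0,0,40],[20,-15.3,0,0,0,0,40]]])

```text
time_s: 4.2
eef_pos: [0.608, 0.047, 0.1893]
eef_rot: [-0.0, 0.955, 0.297, 0.0]
wrist_force: [0.4, -0.7, -1.6]
opening: 0.606
grasp_force: 63.3
```

Request:
jog_arm(series=[[[20,-15,0,0,0,0,40],[17,-13,0,0,0,0,40],[10,-8,0,0,0,0,40],[0,0,0,0,0,0.115,40],[0,0,0,0,0,0.115,40],[0,0,0,0,0,0.115,40],[0,0,0,0,0,0.115,40],[0,0,0,0,0,0,40],[0,0,0,0,0,0,40],[0,0,0,0,0,0,40]]])

```text
time_s: 5.2
eef_pos: [0.6262, 0.099, 0.1893]
eef_rot: [0.0, 0.997, 0.071, -0.0]
wrist_force: [0.3, 1.0, -2.0]
opening: 0.613
grasp_force: 63.3
```

```bash
python3 - <<'E'
from h import *
for _ in range(3): plan(.629,.1003,.047,8.1)
c=snap('wrist','w2'); snap('top','t3')
E
```

```text
pos [0.6262 0.099  0.1893] yaw 8.18 tilt 0.0 F [ 0.3  1.  -2. ] q [-0.03  0.35  1.49 -0.    1.31  1.4 ]
shift mm [  3.   -0.9 142.3] rz 0.001
pos [0.6262 0.099  0.1893] yaw 8.18 tilt 0.0 F [ 0.3  1.  -2. ] q [-0.03  0.35  1.49 -0.    1.31  1.4 ]
shift mm [  3.   -0.9 142.3] rz 0.001
pos [0.6262 0.099  0.1893] yaw 8.18 tilt 0.0 F [ 0.3  1.  -2. ] q [-0.03  0.35  1.49 -0.    1.31  1.4 ]
shift mm [  3.   -0.9 142.3] rz 0.001
```

View pics/w2.png

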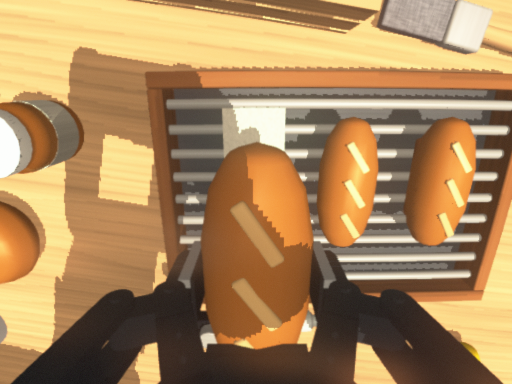

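```bash
python3 - <<'E'
from h import *
c=load('w2'); f=c['frame']
hsv=cv2.cvtColor(f,cv2.COLOR_BGR2HSV).astype(int)
om=((hsv[...,0]<17)&(hsv[...,1]>130)&(hsv[...,2]>50)).astype(np.uint8)
om=cv2.morphologyEx(om,cv2.MORPH_OPEN,np.ones((5,5)));om=cv2.morphologyEx(om,cv2.MORPH_CLOSE,np.ones((15,15)))
print('a',blob(c,om,.062,(337,180))); print('b',blob(c,om,.062,(425,190)))
print('tip',pix(c,258,143,.189-.009+.027).round(4), pix(c,258,150).round(4))
for p in((222,107),(285,107)): print('paper corner',pix(c,*p,.035).round(4),pix(c,p[0]+5*(1 if p[0]<250 else -1),p[1]+5).round(4))
for p in((152,73),(512,73),(165,298),(480,298)):print('traycorner',pix(c,*p,.045).round(4))
print('loaf sides',pix(c,203,260,.207).round(4),pix(c,311,260,.207).round(4))
t=load('t3');h=cv2.cvtColor(t['frame'],cv2.COLOR_BGR2HSV).astype(int)
E
```

```text
a (array([0.5688, 0.0678]), np.float64(-10.9), array([0.163, 0.313]), array([0.2223, 0.2664]), 27127)
b (array([0.634 , 0.1005]), np.float64(-81.5), array([0.319, 0.516]), array([0.0305, 0.0874]), 48194)
tip [0.69   0.1068 0.207 ] [0.688  0.1065 0.2123]
paper corner [0.6925 0.1418 0.035 ] [0.6884 0.1364 0.0346]
paper corner [0.7013 0.0808 0.035 ] [0.696  0.085  0.0362]
traycorner [0.7142 0.2078 0.045 ]
traycorner [ 0.7659 -0.1254  0.045 ]
traycorner [0.4662 0.1851 0.045 ]
traycorner [ 0.5176 -0.1944  0.045 ]
loaf sides [0.6295 0.1251 0.207 ] [0.6371 0.0728 0.207 ]
```

In the wrist view the paper's far edge runs from (222,107) to (285,107). From it the liner centre is about (0.628, 0.101), which agrees with the top view. Relative to the held loaf I need about +3 mm in x and -2 mm in y in tool axes.

Request:
jog_arm(series=[[[3,-2,10,0,0,0,40],[0,0,25,0,0,0,40],[0,0,30,0,0,0,40],[0,0,30,0,0,0,40],[0,0,25,0,0,0,40],[0,0,15,0,0,0,40],[0,0,5,0,0,0,40],[0,0,2,0,0,0,40],[0,0,0,0,0,0,40],[0,0,0,0,0,0,40]]])

```text
time_s: 6.3
eef_pos: [0.63, 0.1016, 0.0486]
eef_rot: [0.0, 0.998, 0.07, 0.001]
wrist_force: [-0.1, -0.6, -1.2]
opening: 0.611
grasp_force: 63.3
```

Request:
jog_arm(series=[[[0,0,1,0,0,0,40],[0,0,1,0,0,0,40],[0,0,0.5,0,0,0,40],[0,0,0.5,0,0,0,40],[0,0,0,0,0,0,40],[0,0,0,0,0,0,40],[0,0,0,0,0,0,40],[0,0,0,0,0,0,40],[0,0,0,0,0,0,40],[0,0,0,0,0,0,40]]])

```text
time_s: 7.3
eef_pos: [0.6299, 0.1016, 0.0468]
eef_rot: [0.0, 0.998, 0.07, 0.001]
wrist_force: [-5.5, 0.1, 11.0]
opening: 0.61
grasp_force: 64.5
```

Contact: 11 N upward. I'll ease up 1 mm, open a little and lift clear.

Request:
jog_arm(series=[[[0,0,-1,0,0,0,40],[0,0,0,0,0,0,54],[0,0,0,0,0,0,58],[0,0,0,0,0,0,62],[0,0,0,0,0,0,66],[0,0,0,0,0,0,66],[0,0,0,0,0,0,66],[0,0,-15,0,0,0,66],[0,0,-35,0,0,0,66],[0,0,-45,0,0,0,66]]])

```text
time_s: 8.3
eef_pos: [0.6273, 0.1016, 0.1401]
eef_rot: [-0.0, 0.998, 0.07, -0.002]
wrist_force: [0.6, -0.0, 0.3]
opening: 0.773
grasp_force: 0.0
```

Request:
jog_arm(series=[[[0,0,-40,0,0,0,0],[-30,0,-20,0,0,0,0],[-40,0,0,0,0,0,0],[-40,0,0,0,0,0,0],[-20,0,0,0,0,0,0],[0,0,0,0,0,0,0],[0,0,0,0,0,0,0],[0,0,0,0,0,0,0],[0,0,0,0,0,0,0],[0,0,0,0,0,0,0]]])

```text
time_s: 9.3
eef_pos: [0.5008, 0.0833, 0.2001]
eef_rot: [-0.0, 0.998, 0.07, -0.0]
wrist_force: [0.2, 0.1, 1.0]
opening: -0.0
grasp_force: 0.0
```

```bash
python3 - <<'E'
from h import *
c=snap('scene','s4'); i=c['frame'][170:265,210:330]
w=snap('wrist','w4')
cv2.imwrite('pics/c4.png',np.hstack([cv2.resize(i,(400,317)),cv2.resize(w['frame'],(400,317))]))
plan(.4753,.1241,.15,8.1)
E
```

```text
pos [0.5005 0.0834 0.2   ] yaw 8.07 tilt 0.03 F [ 0.4  0.5 -0.7] q [-0.07  0.06  1.81 -0.    1.28  1.36]
shift mm [-19.2 -43.9  50. ] rz -0.0
```

View pics/c4.png

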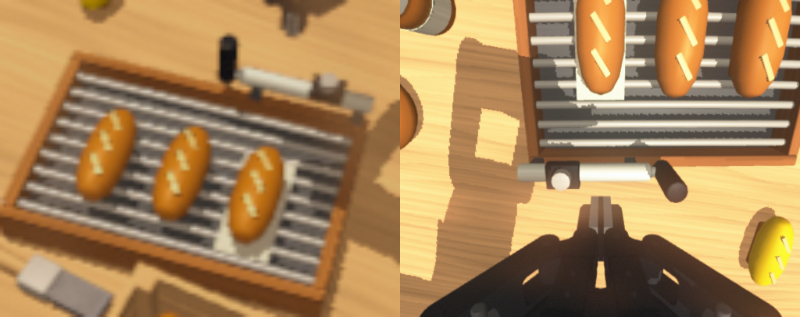

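The loaf lies on the paper in line with the other two. In the right panel its near end is at (600,95) and the paper's edge at (600,100). The button is at panel (562,180) and the knob at (677,189), and I'll refine both with wrist depth.

```bash
python3 - <<'E'
from h import *
c=load('w4')
vv,uu=np.mgrid[170:270,150:400]
P=np.array([pix(c,u,v) for u,v in zip(uu.ravel(),vv.ravel())])
U=np.c_[uu.ravel(),vv.ravel()]
for n,lo,hi,ymn,ymx in(('button',.102,.113,.09,.16),('knob',.13,.139,-.04,.04)):
    k=(P[:,2]>lo)&(P[:,2]<hi)&(P[:,1]>ymn)&(P[:,1]<ymx)&(P[:,0]<.52)&(P[:,0]>.44)
    print(n,k.sum(),U[k].mean(0),P[k].mean(0).round(4),np.ptp(P[k],0).round(3),((P[k].max(0)+P[k].min(0))/2).round(4))
plan(.475,.125,.15,8.1)
E
```

```text
button 465 [205.26666667 218.42150538] [0.4748 0.1242 0.107 ] [0.021 0.021 0.007] [0.474  0.1246 0.1057]
knob 631 [353.29952456 231.28209192] [0.4928 0.0039 0.134 ] [0.023 0.023 0.006] [0.4919 0.0029 0.1332]
pos [0.5005 0.0834 0.2   ] yaw 8.07 tilt 0.03 F [ 0.4  0.5 -0.7] q [-0.07  0.06  1.81 -0.    1.28  1.36]
shift mm [-19.3 -44.8  50. ] rz -0.0
```

Request:
jog_arm(series=[[[-10,-22,0,0,0,0,0],[-9.5,-22,0,0,0,0,0],[0,0,25,0,0,0,0],[0,0,25,0,0,0,0],[0,0,25,0,0,0,0],[0,0,10,0,0,0,0],[0,0,0,0,0,0,0],[0,0,0,0,0,0,0],[0,0,0,0,0,0,0],[0,0,0,0,0,0,0]]])

```text
time_s: 10.4
eef_pos: [0.4757, 0.1241, 0.1165]
eef_rot: [0.0, 0.998, 0.07, 0.001]
wrist_force: [0.0, -0.1, 0.6]
opening: 0.0
grasp_force: 0.0
```

Request:
jog_arm(series=[[[0,0,4,0,0,0,0],[0,0,2,0,0,0,0],[0,0,2,0,0,0,0],[0,0,2,0,0,0,0],[0,0,2,0,0,0,0],[0,0,2,0,0,0,0],[0,0,1,0,0,0,0],[0,0,0,0,0,0,0],[0,0,0,0,0,0,0],[0,0,0,0,0,0,0]]])

```text
time_s: 11.4
eef_pos: [0.4747, 0.1241, 0.1002]
eef_rot: [-0.0, 0.998, 0.07, -0.0]
wrist_force: [0.3, 0.6, 0.1]
opening: 0.002
grasp_force: 0.0
```

Request:
jog_arm(series=[[[0,0,1,0,0,0,0],[0,0,1,0,0,0,0],[0,0,0.5,0,0,0,0],[0,0,0,0,0,0,0],[0,0,0,0,0,0,0],[0,0,0,0,0,0,0],[0,0,0,0,0,0,0],[0,0,0,0,0,0,0],[0,0,0,0,0,0,0],[0,0,0,0,0,0,0]]])

```text
time_s: 12.4
eef_pos: [0.475, 0.1242, 0.0997]
eef_rot: [0.0, 0.998, 0.071, 0.0]
wrist_force: [-7.3, -0.9, 17.9]
opening: -0.002
grasp_force: 9.0
```

The press bottomed out at z = 0.0997 with 18 N, so the button is down. Going to the knob.

Request:
jog_arm(series=[[[0,0,-15,0,0,0,0],[0,0,-35,0,0,0,85],[0,0,-38,0,0,0,85],[0,20,0,0,0,0,85],[0,40,0,0,0,0,85],[0,40,0,0,0,0,85],[0,22,0,0,0,0,85],[0,0,0,0,0,0,85],[0,0,0,0,0,0,85],[0,0,0,0,0,0,85]]])

```text
time_s: 13.4
eef_pos: [0.4916, 0.0043, 0.1856]
eef_rot: [-0.0, 0.998, 0.071, -0.0]
wrist_force: [0.7, -0.3, -0.0]
opening: 0.997
grasp_force: 0.0
```

```bash
python3 - <<'E'
from h import *
plan(.4926,.0035,.1,8.1)
c=snap('wrist','w5')
vv,uu=np.mgrid[60:300,150:400]
P=np.array([pix(c,u,v) for u,v in zip(uu.ravel(),vv.ravel())])
for n,lo,hi,a,b in(('button',.095,.106,.11,.14),('knob',.13,.139,-.04,.04)):
    k=(P[:,2]>lo)&(P[:,2]<hi)&(P[:,1]>a)&(P[:,1]<b)&(abs(P[:,0]-.48)<.04)
    print(n,k.sum(),P[k].mean(0).round(4) if k.any() else '')
E
```

```text
pos [0.4916 0.0043 0.1856] yaw 8.1 tilt 0.03 F [ 0.7 -0.3 -0. ] q [-0.23  0.04  1.86  0.    1.24  1.2 ]
shift mm [ 0.9  0.9 85.6] rz 0.0
button 0 
knob 772 [0.4928 0.003  0.1341]
```

Request:
jog_arm(series=[[[1,1,15,0,0,0,85],[0,0,30,0,0,0,85],[0,0,25,0,0,0,85],[0,0,14,0,0,0,85],[0,0,0,0,0,0,85],[0,0,0,0,0,0,10],[0,0,0,0,0,0,10],[0,0,0,0,0,0,10],[0,0,0,0,0,0,10],[0,0,0,0,0,0,10]]])

```text
time_s: 14.45
eef_pos: [0.4935, 0.0028, 0.1028]
eef_rot: [-0.0, 0.998, 0.07, 0.001]
wrist_force: [-0.9, 2.3, 4.6]
opening: 0.267
grasp_force: 58.4
```

Request:
jog_arm(series=[[[0,0,0,0,0,0,10],[0,0,0,0,0,0,10],[0,2,0,0,0,0,10],[0,4,0,0,0,0,10],[0,4,0,0,0,0,10],[0,0,0,0,0,0,10],[0,0,0,0,0,0,10],[0,0,0,0,0,0,10],[0,0,0,0,0,0,10],[0,0,0,0,0,0,10]]])

```text
time_s: 15.45
eef_pos: [0.4949, -0.007, 0.1027]
eef_rot: [-0.0, 0.998, 0.07, 0.001]
wrist_force: [-1.4, 3.3, 6.8]
opening: 0.266
grasp_force: 58.5
```

The rail is unlocked and moves with about 3.3 N of pull. Drawing it out.

Request:
jog_arm(series=[[[0,10,0,0,0,0,10],[0,14,0,0,0,0,10],[0,14,0,0,0,0,10],[0,14,0,0,0,0,10],[0,14,0,0,0,0,10],[0,14,0,0,0,0,10],[0,14,0,0,0,0,10],[0,12,0,0,0,0,10],[0,8,0,0,0,0,10],[0,0,0,0,0,0,10]]])

```text
time_s: 16.45
eef_pos: [0.5115, -0.12, 0.1027]
eef_rot: [-0.001, 0.998, 0.07, 0.001]
wrist_force: [2.9, 7.8, 6.9]
opening: 0.265
grasp_force: 58.8
```

Request:
jog_arm(series=[[[0,5,0,0,0,0,10],[0,3,0,0,0,0,10],[0,2,0,0,0,0,10],[0,1,0,0,0,0,10],[0,1,0,0,0,0,10],[0,1,0,0,0,0,10],[0,0,0,0,0,0,10],[0,0,0,0,0,0,10],[0,0,0,0,0,0,10],[0,0,0,0,0,0,10]]])

```text
time_s: 17.45
eef_pos: [0.5133, -0.1317, 0.1027]
eef_rot: [-0.001, 0.998, 0.07, 0.001]
wrist_force: [2.9, 7.7, 5.0]
opening: 0.263
grasp_force: 58.8
```

```bash
python3 - <<'E'
from h import *
o=ctrl.get_obs(); d=np.array(o['eef_pos'])[:2]-[.4935,.0028]; print('travel',d@[.1409,-.99],o['grasp_force'],o['wrist_force'])
plan(.5126,-.1356,.1,8.1)
E
```

```text
travel 0.13596022819278358 58.82490813732147 [2.87544153 7.74897284 4.9736722 ]
pos [ 0.5133 -0.1317  0.1027] yaw 8.05 tilt 0.18 F [2.9 7.7 5. ] q [-0.48  0.24  1.83  0.    1.08  0.95]
shift mm [-1.2  3.8  2.7] rz -0.001
```

Request:
jog_arm(series=[[[0,1.5,0,0,0,0,10],[0,1,0,0,0,0,10],[0,1,0,0,0,0,10],[0,1,0,0,0,0,10],[0,0.5,0,0,0,0,10],[0,0,0,0,0,0,10],[0,0,0,0,0,0,10],[0,0,0,0,0,0,10],[0,0,0,0,0,0,10],[0,0,0,0,0,0,10]]])

```text
time_s: 18.45
eef_pos: [0.5137, -0.1349, 0.1026]
eef_rot: [-0.002, 0.998, 0.07, 0.001]
wrist_force: [2.4, 14.5, 8.1]
opening: 0.265
grasp_force: 59.3
```

The force rose to 14.5 N, above the 7.5 N spring pull, at about 139 mm of travel. That is the last stop. One last look before handing in.

```bash
python3 - <<'E'
from h import *
c=snap('scene','s6'); i=c['frame'][130:265,170:330]
cv2.imwrite('pics/c6.png',cv2.resize(i,None,fx=4,fy=4,interpolation=cv2.INTER_CUBIC))
o=ctrl.get_obs(); print(o['wrist_force'],o['grasp_force'])
E
```

```text
[ 1.61679486 14.41356912  7.75110989] 59.26108181476593
```

View pics/c6.png

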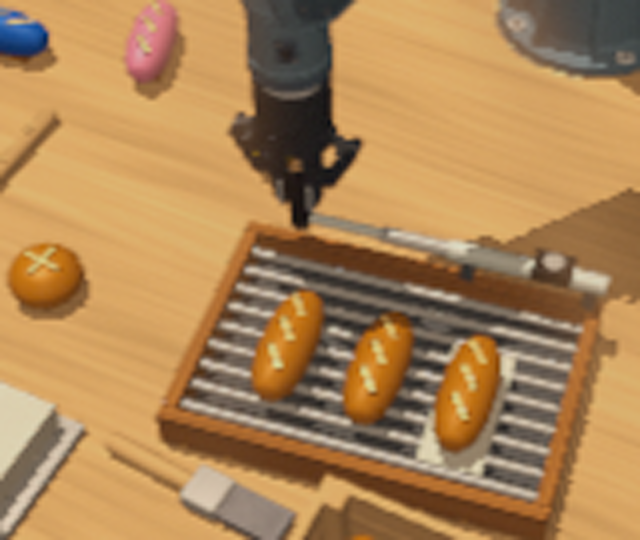

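The picture shows three loaves in line, with the placed one on the paper at (468,393). The button is down at (555,265), and the rail is out in both stages with the knob gripped at (298,205). Handing in.

```bash
python3 -c "
from h import *
print(ctrl.hand_in())"
```

```text
the job is handed in; nothing more can be done
None
```

I handed the job in at about 18.5 s with the loaf released on the paper in line with the other two, the button pushed fully down, and the rail held at its last stop by the gripped knob; no verdict came back.

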